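# Open a bench supply for probing and hold its cover

### The arm

A 6-joint arm with a two-finger parallel gripper is mounted at the origin on the work surface. World frame = base frame: x ahead of the robot, y to its left, z up, the work surface at z = 0. Lengths are in m, angles in degrees, forces in N, time in s.
With the tool pointing down it reaches from about 0.3 to 0.875 m from the base axis. Payload 6.4 kg.
Tool frame: the origin (TCP) lies at the very end of the fingers, on their centre line; the grasp point (between the pads) lies 19 mm behind it (arm.tcp_to_grasp is the distance from the TCP to the grasp point, in m); z points along the fingers, x is the direction in which the jaws open and shut, and the axes are right-handed (so a half turn about z gives the same grasp; the last joint's range is limited). The gripper opens to 85 mm and grips with 20 to 120 N. Pads are 22 mm wide; open, the fingers measure 114 mm over their backs; the gripper's body (76 mm by 85 mm) begins 54 mm behind the grasp point. The pads swing forward as they close: fully open they stand 13 mm farther back than shut.
Start: joints at [-11.82, 10.359, 92.074, -0, 77.567, -11.82], TCP at [0.575, 0, 0.207] pointing down, gripper open.
Joint ranges: [-171.53, 171.53], [-51.25, 118.39], [17.06, 147.69], [-65.23, 245.23], [0, 150.52], [-178.68, 178.68]. Speed limits (degrees/s): [147.25, 147.25, 172.46, 180, 180, 180].

### API

Orientations are given as [roll, pitch, yaw] about the fixed x, y, z axes, in that order (R = Rz(yaw) Ry(pitch) Rx(roll)).
In Python, from bench import arm, viewer gives the robot as it stands.
- The arm moves only by the shell command python3 -m creep 'ROWS' [FORCE]. ROWS is JSON, one flat list of numbers, 7 for each row, row after row: the opening, from 0 (shut) to 1 (fully open), then the shift along the tool's x, y, z each as a share of 0.15 m, from -1 to 1, then the turn, a rotation vector about the tool's x, y, z each as a share of 180 degrees, from -1 to 1. A call has exactly 10 rows; each row is the pose to reach, as a shift and turn from the pose commanded when the call began, along the tool's axes at that moment, turning the shorter way round; what a row does not reach only later rows make up. A row lasts 1/10 s, in which the tool goes at most 50 mm and 8.59 degrees, less where a joint would pass 70% of its speed; a pose out of reach is approached as far as the arm can. A call with a number of a shift or a turn outside -1 to 1 is refused whole. A call with a gripper value outside its range is refused whole. The fingers move at their own pace and stop on an object; FORCE is the grip in N (left out, the last holds). Time passes only in rows, so rows that repeat a pose let the fingers close, or fill a call up. It gives the time, the measured TCP pose, the force and the opening at its end, in the units of the state.
- arm.sense(): the state, without advancing time (a new reading comes with each control period).
- viewer.get_image(name): name is "scene" or "side" or "wrist"; returns a dict with "color" (420x560x3 uint8, blue, green, red), "intrinsics" (3x3 intrinsics, pixels), "R" (3x3) and "t" (3): a world point X has camera coordinates R X + t; the wrist camera has in their place "T_tool_cam" (4x4, takes a point from camera to tool coordinates, whose origin is the TCP and whose axes are the tool frame's). Camera axes: x right, y down, z forward; pixel columns grow to the right and rows downward; lengths in m; the calibration is good to about 2 mm. A picture is of the moment at which its call begins: read the wrist's pose just before it. There is no depth.
- arm.job_done(): hands the job in, once; it reports no verdict.
The state is a dict: "time": time; "joint_positions": joint angles; "qvel": joint speeds; "effort": joint torques, N m; "eef_pos": TCP position; "eef_rot": TCP orientation; "ft_force": force on the tool from outside, world axes, zero at the start; "wrist_torque": the same for the moment, N m; "opening": finger opening in m.
Only numpy, scipy, OpenCV 4.12 (cv2) and the standard library are available. Lean on these libraries where they do the work, as an engineer would, in place of code of your own. Each camera call takes 0.05 s, during which the arm holds its last target.

### The job

The supply is to be probed inside: take out its two loosened thumbscrews and put them in the small-parts tray, each alone in its own empty pocket, before you lift the cover. Then raise the cover by its handle to 60 degrees from closed and finish while still holding it there with the gripper, because it falls shut if let go. Leave the spacer in the tray and the other things on the bench where they are.

Things in the scene. Friction and masses are not known exactly. Their poses are not given: they have to be found in the camera images.
- instrument: grey half-width bench power supply, fixed, 210 mm deep (x) x 215 mm wide (y), top of the closed cover 89 mm above the bench. Origin on the bench under the case's centre. Its front panel (cream, with knobs and a pointer meter, at most 20 mm proud of the case) is on its +x side, the cover's hinge along its -x (rear) top edge
- cover (a joint): angle of the hinged cover in rad: 0 closed, 1.047 is 60 degrees, stop at 1.8. It turns about the instrument's y axis through cover_hinge, its front (+x) edge rising towards the rear. Sheet metal 3 mm thick, 210 x 215 mm, about 0.5 kg, no spring, no catch, almost no hinge friction: it falls shut when let go below 90 degrees. At first closed
- cover_hinge (a point): middle of the hinge line, at the cover's underside: 105 mm behind (-x) the instrument's origin, 86 mm up; axes as the instrument's, does not move with the cover
- cover_handle (a point): middle of the grip bar of the cover's steel bow handle; moves and turns with the cover (x from hinge to free edge, z out of the cover's outer face). The round bar, 10 mm thick, runs along y, 68 mm straight between two legs (leg centres 80 mm apart) with 29 mm of free space under it; it lies 178 mm along x and 37 mm along z from cover_hinge when the cover is closed. The handle turns freely between pads that pinch the bar across
- thumbscrew_a: loose steel thumbscrew, already unscrewed: knurled round head 18 mm across and 14 mm high, plain 6 mm shank 14 mm long below it, about 28 g. Origin at the centre of the head's underside, z along the screw to the head. At first it stands in its 9 mm clearance hole, head resting on the closed cover, at x +88 mm, y +90 mm from the instrument's origin, 89 mm up; it lifts straight out
- thumbscrew_b: a second thumbscrew like thumbscrew_a, at x +88 mm, y -90 mm from the instrument's origin
- tray: grey plastic small-parts tray, fixed on the bench beside the instrument on either side, 144 mm (x) x 50 mm (y), 22 mm high, with three pockets in a row along x, each 44 x 44 mm inside and 19 mm deep, walls 3 mm. Origin under its centre
- pocket_0 (a point): centre of the floor (3 mm above the bench) of the end pocket at x -47 mm of the tray, empty; axes as the tray's
- pocket_1 (a point): centre of the floor of the middle pocket, empty
- pocket_2 (a point): centre of the floor of the end pocket at x +47 mm of the tray, the one that holds the spacer
- spacer: round brass spacer, 14 mm across, 18 mm high, standing in pocket_2 of the tray; stays there. Origin under its centre
- multimeter: grey hand-held multimeter lying face up beside the instrument, on the side where the tray is not, 180 (x) x 85 (y) mm, 44 mm high with its dial; bystander. Origin under its centre
- screwdriver: black-handled screwdriver, 180 mm, lying beyond the instrument's front; bystander. Origin on the bench under its middle, x along the blade
- adapter: small metal T-shaped coaxial adapter, 41 x 28 mm, 15 mm high, lying on the bench; bystander. Origin on the bench under the crossing of the T

How it is judged:
By the outcome, as a careful person would: the job done as asked, in the order asked, and still so for the second after the job is handed in, while the arm keeps its last pose, push and grip.
It also fails if it takes over 64 s, if anything falls off the work surface, if the arm or the gripper's body presses on something with over 40 N, if the wrist force passes 120 N, or if a joint passes its speed limit or range.

## Working session

There is one attempt and no reset: what is moved stays moved. The work goes in short steps, Python scripts to look and compute and a shell command to move; the robot and the scene stay as the last step left them, time stands still between calls to the robot, and variables do not carry over. Pictures are saved under pics/ and viewed, and the job is handed in when it is done.

```bash
ls; mkdir -p pics; python3 - <<'E'
from bench import arm, viewer
import cv2
s=arm.sense();print({k:s[k] for k in('time','eef_pos','eef_rot','opening','ft_force')}, arm.tcp_to_grasp)
for n in("scene","side","wrist"):
    d=viewer.get_image(n);cv2.imwrite(f"pics/{n}0.png",d["color"])
    print(n,d["intrinsics"],d.get("R"),d.get("t"),d.get("T_tool_cam"))
E
```

```text
pics
{'time': 0.0, 'eef_pos': array([5.74410554e-01, 1.58713460e-04, 2.05891399e-01]), 'eef_rot': array([-1.79977306e+02,  9.72068604e-02, -5.58636713e-04]), 'opening': 0.08536279051870295, 'ft_force': array([ 0.96030852, -0.28083824, -0.35497081])} 0.0187
scene [[476.06658737   0.         279.39653585]
 [  0.         476.06658737 206.26394963]
 [  0.           0.           1.        ]] [[-0.31206285  0.95001553 -0.00934159]
 [ 0.5159023   0.16119151 -0.84134542]
 [-0.79778543 -0.267372   -0.54041708]] [ 0.22574176 -0.22783453  1.88259905] None
side [[510.40655208   0.         270.86686088]
 [  0.         510.40655208 205.53728893]
 [  0.           0.           1.        ]] [[ 0.99361075 -0.11246137  0.00949262]
 [-0.06330266 -0.62496346 -0.77808318]
 [ 0.09343684  0.77251091 -0.62808952]] [-0.62710094  0.09671564  1.20672474] None
wrist [[295.32273705   0.         283.77905548]
 [  0.         295.32273705 209.53245884]
 [  0.           0.           1.        ]] None None [[ 9.99999944e-01  3.28538102e-04 -6.73812410e-05  1.31641276e-03]
 [-2.96999339e-04  9.60837078e-01  2.77113734e-01 -7.04172499e-02]
 [ 1.55784815e-04 -2.77113699e-01  9.60837121e-01 -1.67338354e-01]
 [ 0.00000000e+00  0.00000000e+00  0.00000000e+00  1.00000000e+00]]
```

View pics/scene0.png

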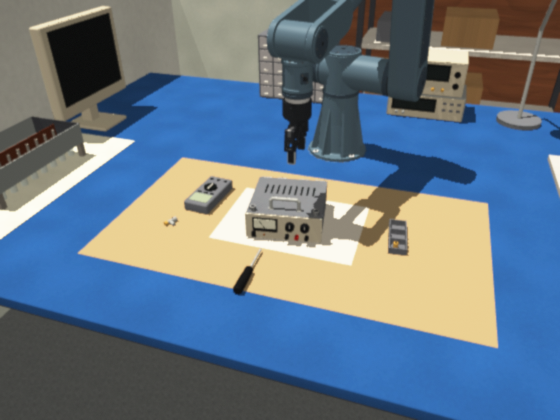

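View pics/side0.png

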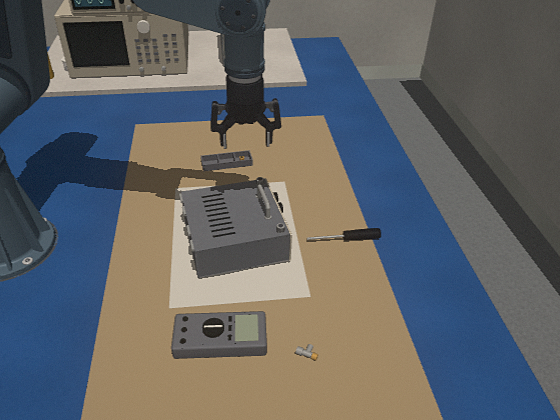

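View pics/wrist0.png

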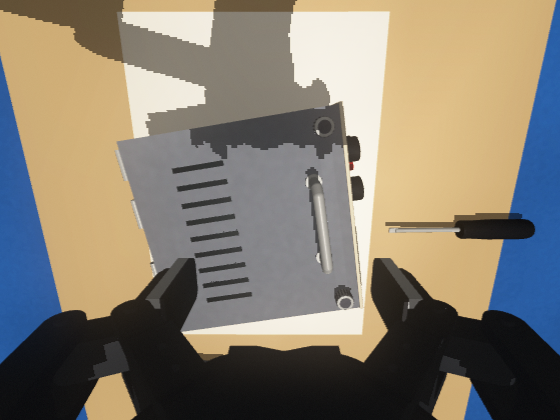

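```bash
cat > h.py <<'E'
from bench import arm, viewer
import cv2, numpy as np
from scipy.spatial.transform import Rotation as Rn
def Rt(s): return Rn.from_euler('xyz',s['eef_rot'],degrees=True).as_matrix()
def ray(d,s,uv):
    K=d['intrinsics'];v=np.linalg.solve(K,[uv[0],uv[1],1.])
    if 'R' in d and d['R'] is not None:
        return -d['R'].T@d['t'], d['R'].T@v
    T=d['T_tool_cam'];R=Rt(s)
    return s['eef_pos']+R@T[:3,3], R@T[:3,:3]@v
def at(d,s,uv,z):
    o,r=ray(d,s,uv); return o+r*(z-o[2])/r[2]
def snap(n,f,crop=None,k=1):
    s=arm.sense();d=viewer.get_image(n);im=d['color']
    if crop: a,b,c,e=crop; im=im[b:e,a:c]
    cv2.imwrite('pics/'+f,cv2.resize(im,None,fx=k,fy=k,interpolation=cv2.INTER_CUBIC)); return d,s
E
python3 - <<'E'
import cv2
i=cv2.imread('pics/wrist0.png');cv2.imwrite('pics/w0c.png',cv2.resize(i[90:320,280:380],None,fx=2.6,fy=2.6,interpolation=cv2.INTER_CUBIC))
i=cv2.imread('pics/side0.png');cv2.imwrite('pics/s0c.png',cv2.resize(i[140:290,170:310],None,fx=4,fy=4,interpolation=cv2.INTER_CUBIC))
E
```

```text
(no output)
```

View pics/w0c.png

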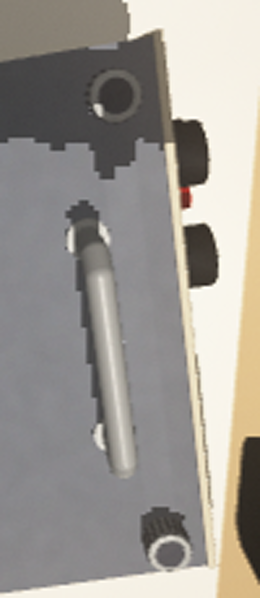

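View pics/s0c.png

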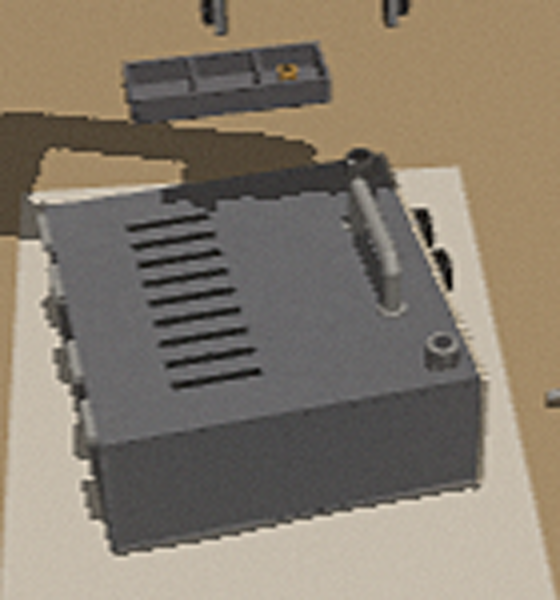

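```bash
python3 - <<'E'
from h import *
s=arm.sense();d=viewer.get_image('wrist')
a=at(d,s,(324.2,126.5),.103);b=at(d,s,(345,302.3),.103)
print(a,b,np.linalg.norm(a-b))
ya=np.degrees(np.arctan2(*( (a-b)[[1,0]])))-90
th=np.radians(ya);c,sn=np.cos(th),np.sin(th)
R=np.array([[c,-sn],[sn,c]]);O=(a+b)[:2]/2-R@[.088,0]
print('yaw',ya,'origin',O,'handle',O+R@[.073,0])
for f in [(98+0,255),(122,470)]: pass
print('handle px ends',at(d,s,(280+90/2.6,90+240/2.6),.128),at(d,s,(280+122/2.6,90+470/2.6),.128))
e=viewer.get_image('side')
P=[at(e,s,(170+x/4,140+y/4),.022) for x,y in((123,62),(320,42),(330,82),(132,100))]
for p in P: print(p)
print(np.mean(P,0))
print('a,b side',at(e,s,(170+361/4,140+157/4),.103),at(e,s,(170+443/4,140+341/4),.103))
E
```

```text
[0.6113066  0.06874804 0.103     ] [ 0.63985686 -0.10850893  0.103     ] 0.1795415033566064
yaw 9.149876616048488 origin [ 0.53870146 -0.03387399] handle [ 0.61077259 -0.02226571]
handle px ends [0.60170669 0.02364981 0.128     ] [ 0.61543097 -0.05880919  0.128     ]
[0.46201806 0.3123068  0.022     ]
[0.60595557 0.32488056 0.022     ]
[0.60881973 0.27179887 0.022     ]
[0.46801321 0.26292488 0.022     ]
[0.53620164 0.29297777 0.022     ]
a,b side [0.61161298 0.06770126 0.103     ] [ 0.63979362 -0.10742752  0.103     ]
```

```bash
python3 -m creep '[1,0.06,-0.11,0,0,0,0, 1,0.12,-0.23,0,0,0,0, 1,0.18,-0.34,0.05,0,0,0, 1,0.245,-0.457,0.1,0,0,0, 1,0.245,-0.457,0.2,0,0,0, 1,0.245,-0.457,0.3,0,0,0, 1,0.245,-0.457,0.4,0,0,0, 1,0.245,-0.457,0.4,0,0,0, 1,0.245,-0.457,0.4,0,0,0, 1,0.245,-0.457,0.4,0,0,0]' 40
python3 - <<'E'
from h import *
d,s=snap('wrist','w1.png'); print(s['eef_pos'],s['eef_rot'],s['ft_force'])
E
```

```text
time: 1.25
eef_pos: [0.6123, 0.068, 0.1476]
eef_rot: [180.0, -0.1, -0.0]
ft_force: [-0.3, -0.4, 0.2]
opening: 0.0852
[0.61226514 0.06804562 0.14755007] [ 1.79990915e+02 -7.30178117e-02 -3.71780360e-02] [-0.2617568  -0.37040158  0.2374113 ]
```

View pics/w1.png

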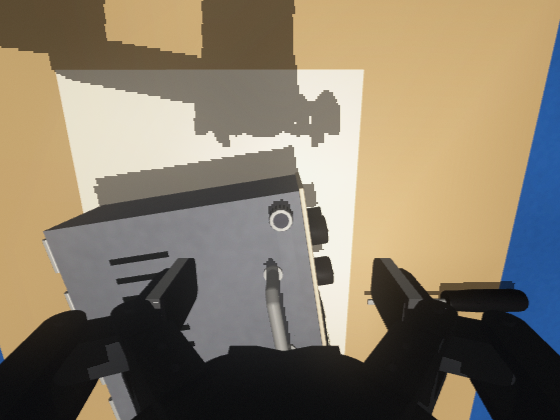

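```bash
python3 - <<'E'
from h import *
s=arm.sense();d=viewer.get_image('wrist');print(at(d,s,(281,220),.103))
E
```

```text
[0.61169825 0.06914679 0.103     ]
```

```bash
python3 -m creep '[1,-0.004,-0.006,0.08,0,0,0, 1,-0.004,-0.006,0.16,0,0,0, 1,-0.004,-0.006,0.24,0,0,0, 1,-0.004,-0.006,0.32,0,0,0, 1,-0.004,-0.006,0.374,0,0,0, 1,-0.004,-0.006,0.374,0,0,0, 0.5,-0.004,-0.006,0.374,0,0,0, 0.3,-0.004,-0.006,0.374,0,0,0, 0,-0.004,-0.006,0.374,0,0,0, 0,-0.004,-0.006,0.374,0,0,0]' 40
python3 - <<'E'
from h import *
d,s=snap('wrist','w2.png'); print(s['eef_pos'],s['opening'],s['ft_force'])
d,s=snap('side','s2.png',(200,130,340,280),4)
E
```

```text
time: 2.35
eef_pos: [0.6115, 0.0695, 0.0913]
eef_rot: [180.0, -0.1, 0.0]
ft_force: [0.3, -0.2, -0.9]
opening: 0.0284
[0.6115429  0.06945112 0.09126427] 0.02835901074354064 [ 0.31297157 -0.20452592 -0.90948741]
```

View pics/w2.png

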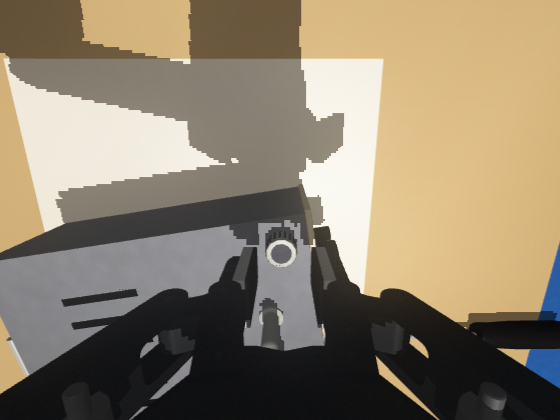

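View pics/s2.png

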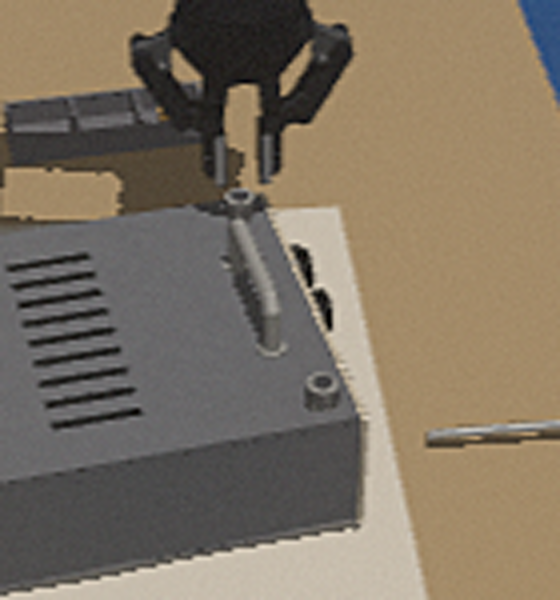

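```bash
python3 - <<'E'
from h import *
s=arm.sense();d=viewer.get_image('side')
def pr(X):
    c=d['R']@X+d['t'];p=d['intrinsics']@c;p=p[:2]/p[2];return (p-[200,130])*4
for X in ([.6115,.069,.103],[.6115,.0695,.0913],[.6,.058,.0913],[.6,.058,.11],[.6,.08,.0913]):print(X,pr(np.array(X)))
d=viewer.get_image('wrist');print(at(d,s,(281,252),.103))
E
```

```text
[0.6115, 0.069, 0.103] [240.61259278 195.77192461]
[0.6115, 0.0695, 0.0913] [240.60459861 210.66705754]
[0.6, 0.058, 0.0913] [223.71587712 222.8635023 ]
[0.6, 0.058, 0.11] [223.4418482  198.12620267]
[0.6, 0.08, 0.0913] [220.53117064 201.7758044 ]
[0.61107419 0.06980319 0.103     ]
```

```bash
python3 -m creep '[0,0,0,0,0,0,0, 0,0,0,0,0,0,0, 0,0,0,0,0,0,0, 0,0,0,0,0,0,0, 0,0,0,0,0,0,0, 0,0,0,0,0,0,0, 0,0,0,0,0,0,0, 0,0,0,0,0,0,0, 0,0,0,0,0,0,0, 0,0,0,0,0,0,0]' 40
python3 - <<'E'
from h import *
d,s=snap('side','s3.png',(200,130,340,280),4)
print(s['eef_pos'],s['opening'],s['ft_force'])
E
```

```text
time: 3.55
eef_pos: [0.6112, 0.0695, 0.0907]
eef_rot: [-180.0, -0.0, -0.0]
ft_force: [0.0, 0.2, 1.0]
opening: -0.0001
[0.61118092 0.0694628  0.0906821 ] -0.0001310776883369397 [0.04910743 0.20398806 1.02100122]
```

View pics/s3.png

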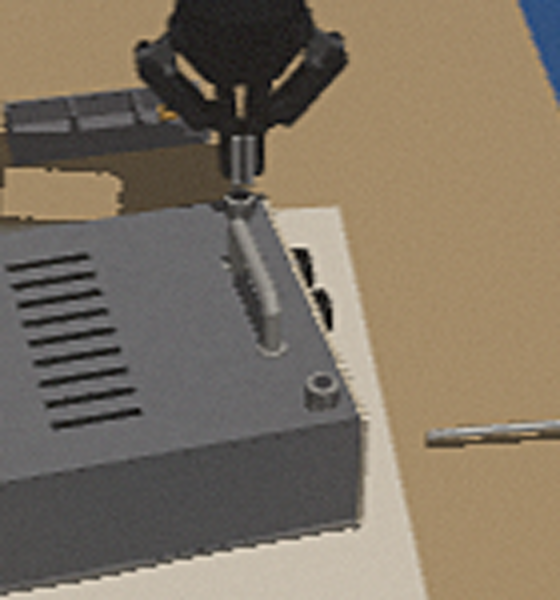

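```bash
python3 - <<'E'
from h import *
d,s=snap('wrist','w3.png',(180,180,380,330),4)
d,s=snap('scene','c3.png',(220,80,360,260),4)
def pr(X):
    c=d['R']@X+d['t'];p=d['intrinsics']@c;p=p[:2]/p[2];return (p-[220,80])*4
for X in ([.6115,.069,.103],[.6115,.0695,.0913],[.6115,.0695,.11]):print(X,pr(np.array(X)))
E
```

```text
[0.6115, 0.069, 0.103] [381.06376653 522.50793293]
[0.6115, 0.0695, 0.0913] [381.2330876 536.6699243]
[0.6115, 0.0695, 0.11] [382.08293481 514.1590436 ]
```

View pics/w3.png

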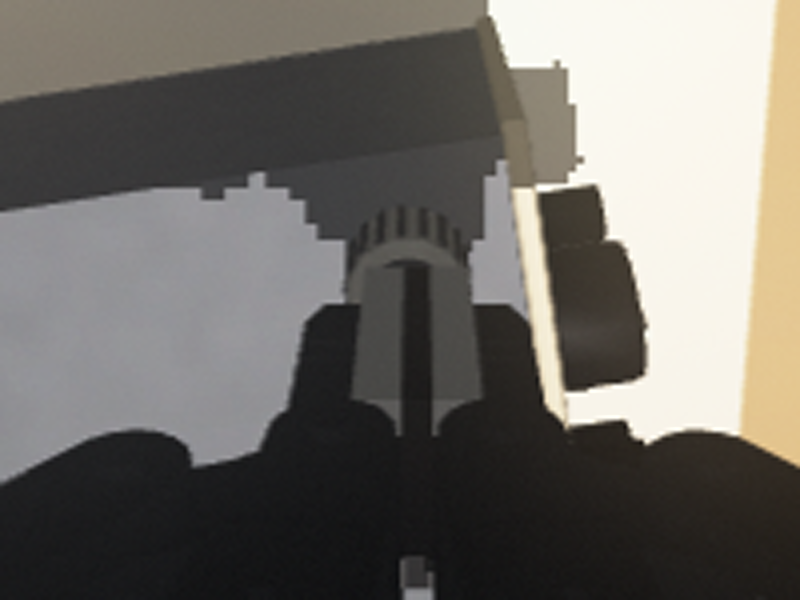

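View pics/c3.png

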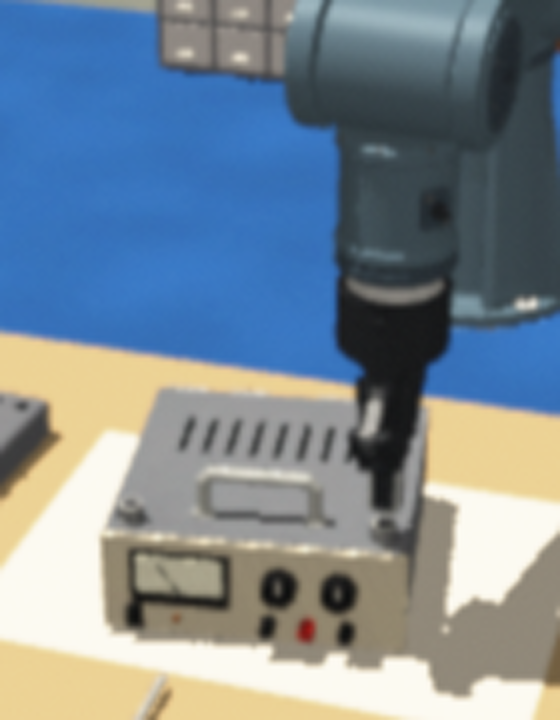

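```bash
python3 -m creep '[0.5,0,0,0,0,0,0, 0.5,0,0,0,0,0,0, 0.5,0,0,0,0,0,0, 0.5,0,0,0,0,0,0, 0.5,0,0,0.04,0,0,0, 0.5,0,0,0.08,0,0,0, 0.5,0,0,0.12,0,0,0, 0.5,0,0,0.15,0,0,0, 0.5,0,0,0.15,0,0,0, 0.5,0,0,0.15,0,0,0]' 40
python3 - <<'E'
from h import *
d,s=snap('side','s4.png',(200,130,340,280),4)
d,s=snap('wrist','w4.png',(180,180,380,330),4)
print(s['eef_pos'],s['opening'],s['ft_force'])
E
```

```text
time: 4.7
eef_pos: [0.6111, 0.0695, 0.068]
eef_rot: [-180.0, 0.0, 0.0]
ft_force: [0.2, -0.2, -0.2]
opening: 0.0425
[0.61128684 0.06946767 0.06826506] 0.04260992754824851 [-0.28220213 -0.1703029   0.20070261]
```

View pics/s4.png

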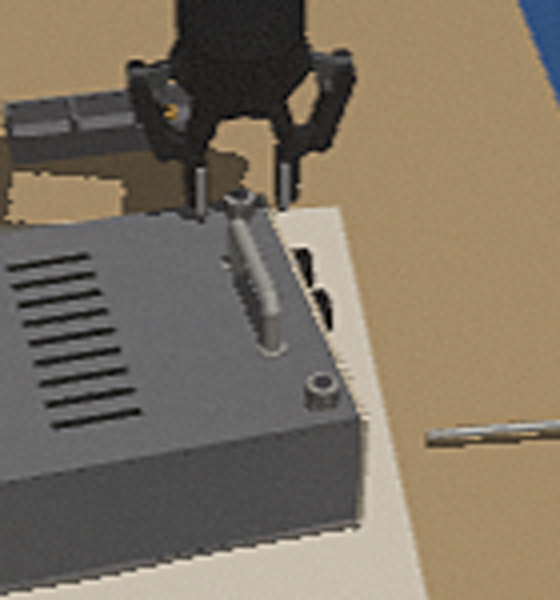

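View pics/w4.png

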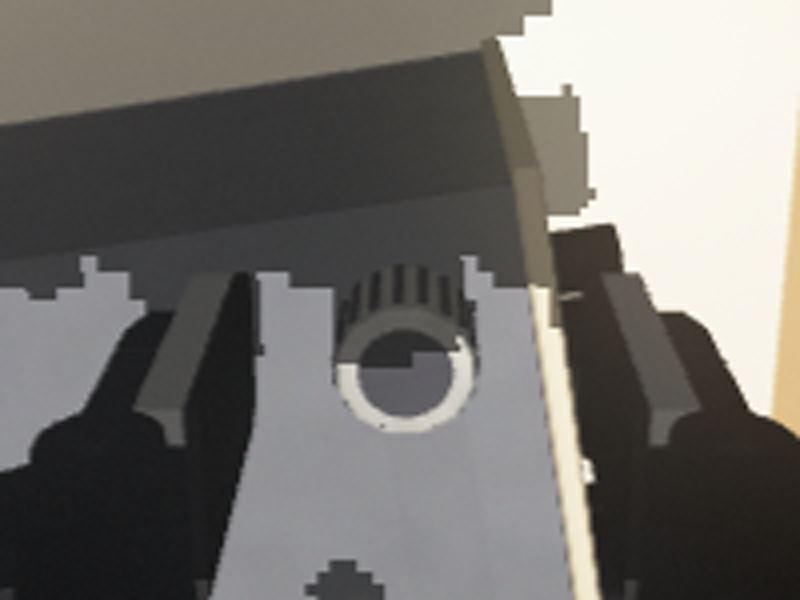

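```bash
python3 -m creep '[0.3,0,0,0,0,0,0, 0,0,0,0,0,0,0, 0,0,0,0,0,0,0, 0,0,0,0,0,0,0, 0,0,0,0,0,0,0, 0,0,0,0,0,0,0, 0,0,0,0,0,0,0, 0,0,0,0,0,0,0, 0,0,0,0,0,0,0, 0,0,0,0,0,0,0]' 40
python3 - <<'E'
from h import *
d,s=snap('side','s5.png',(220,160,300,220),8)
print(s['eef_pos'],s['opening'],s['ft_force'])
E
```

```text
time: 5.8
eef_pos: [0.6115, 0.0694, 0.0686]
eef_rot: [180.0, -0.0, 0.0]
ft_force: [-0.6, -0.0, 4.6]
opening: 0.0158
[0.61145027 0.06943577 0.06861346] 0.01584156453052421 [-5.93973388e-01 -4.24026840e-03  4.61698861e+00]
```

View pics/s5.png

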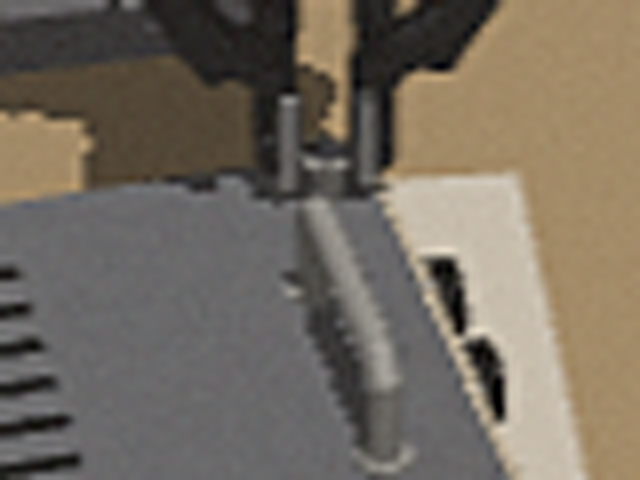

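```bash
python3 -m creep '[0,0,0,-0.08,0,0,0, 0,0,0,-0.18,0,0,0, 0,0,0,-0.3,0,0,0, 0,0,0,-0.4,0,0,0, 0,-0.06,-0.15,-0.4,0,0,0, 0,-0.15,-0.35,-0.4,0,0,0, 0,-0.25,-0.55,-0.4,0,0,0, 0,-0.35,-0.75,-0.4,0,0,0, 0,-0.4,-0.8,-0.4,0,0,0, 0,-0.4,-0.8,-0.4,0,0,0]' 40
python3 - <<'E'
from h import *
d,s=snap('wrist','w6.png')
print(s['eef_pos'],s['opening'],s['ft_force'])
E
```

```text
time: 6.85
eef_pos: [0.5505, 0.1906, 0.1289]
eef_rot: [180.0, -0.0, 0.1]
ft_force: [0.3, -0.9, -0.3]
opening: 0.0153
[0.55046632 0.19057477 0.12891264] 0.01528174104097049 [ 0.26180838 -0.88136209 -0.2778096 ]
```

View pics/w6.png

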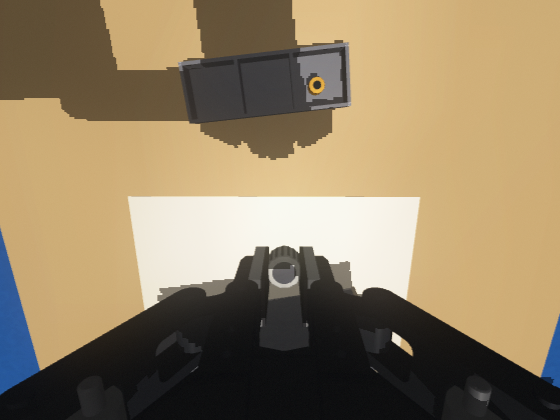

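```bash
python3 - <<'E'
from h import *
s=arm.sense();d=viewer.get_image('wrist')
P=np.array([at(d,s,p,.022) for p in((180,64),(348,43),(350.5,105),(190,122.5))]);print(P)
c=P.mean(0)[:2]; u=(P[1]-P[0]+P[2]-P[3])[:2];u/=np.linalg.norm(u);print(c,np.degrees(np.arctan2(u[1],u[0])),'p0',c-.047*u,'p1',c)
print(at(d,s,(316,85),.021), c+.047*u, s['eef_pos'])
E
```

```text
[[0.46472945 0.30880519 0.022     ]
 [0.60585417 0.32495886 0.022     ]
 [0.61106271 0.27630375 0.022     ]
 [0.46908122 0.26135246 0.022     ]]
[0.53768189 0.29285507] 6.269955419230952 p0 [0.49096302 0.28772205] p1 [0.53768189 0.29285507]
[0.58038981 0.29264252 0.021     ] [0.58440075 0.29798808] [0.55129782 0.18952141 0.1288795 ]
```

```bash
python3 -m creep '[0,-0.1,-0.16,0,0,0,0, 0,-0.2,-0.33,0.05,0,0,0, 0,-0.3,-0.5,0.15,0,0,0, 0,-0.407,-0.655,0.3,0,0,0, 0,-0.407,-0.655,0.45,0,0,0, 0,-0.407,-0.655,0.6,0,0,0, 0,-0.407,-0.655,0.72,0,0,0, 0,-0.407,-0.655,0.8,0,0,0, 0,-0.407,-0.655,0.825,0,0,0, 0,-0.407,-0.655,0.825,0,0,0]' 40
python3 - <<'E'
from h import *
d,s=snap('side','s7.png',(170,100,310,205),5)
print(s['eef_pos'],s['opening'],s['ft_force'])
E
```

```text
time: 7.95
eef_pos: [0.4906, 0.2871, 0.0043]
eef_rot: [180.0, 0.0, -0.1]
ft_force: [0.1, -0.3, -0.4]
opening: 0.0158
[0.49055803 0.28706841 0.00426222] 0.015760925937412695 [ 0.07610851 -0.3249672  -0.38084218]
```

View pics/s7.png

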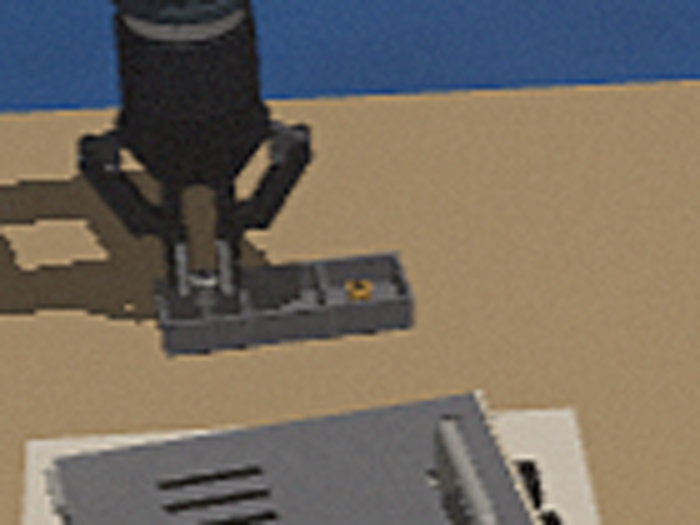

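```bash
python3 -m creep '[0.4,0,0,0,0,0,0, 0.4,0,0,0,0,0,0, 0.4,0,0,0,0,0,0, 0.4,0,0,-0.03,0,0,0, 0.4,0,0,-0.1,0,0,0, 0.4,0,0,-0.25,0,0,0, 0.4,0,0,-0.5,0,0,0, 0.4,0,0.1,-0.75,0,0,0, 0.5,0.1,0.3,-0.9,0,0,0, 0.5,0.2,0.5,-0.9,0,0,0]' 40
python3 - <<'E'
from h import *
d,s=snap('wrist','w8.png')
print(s['eef_pos'],s['opening'],s['ft_force'])
E
```

```text
time: 9.0
eef_pos: [0.5233, 0.2131, 0.1453]
eef_rot: [-179.9, -0.5, 0.1]
ft_force: [1.4, -0.7, 0.1]
opening: 0.0428
[0.52326324 0.21313149 0.14527526] 0.04279327747742088 [ 1.44911254 -0.70800255  0.0649499 ]
```

View pics/w8.png

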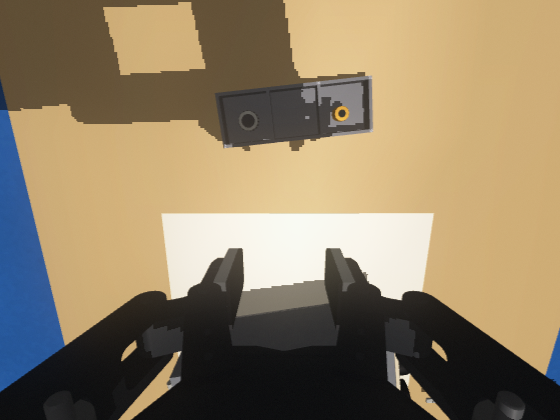

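```bash
python3 -m creep '[0.5,0.08,0.12,0,0,0,0, 0.5,0.16,0.24,0,0,0,0, 0.5,0.24,0.36,0,0,0,0, 0.5,0.32,0.5,0,0,0,0, 0.5,0.4,0.64,0,0,0,0, 0.5,0.5,0.78,0,0,0,0, 0.5,0.6,0.9,0,0,0,0, 0.5,0.7,1,0,0,0,0, 0.5,0.776,1,0,0,0,0, 0.5,0.776,1,0,0,0,0]' 40
python3 -m creep '[0.5,0,0.12,0,0,0,0, 0.5,0,0.28,0,0,0,0, 0.5,0,0.44,0,0,0,0, 0.5,0,0.6,0,0,0,0, 0.5,0,0.76,0,0,0,0, 0.5,0,0.92,0,0,0,0, 0.5,0,1,0,0,0,0, 0.5,0,1,0,0,0,0, 0.5,0,1,0,0,0,0, 0.5,0,1,0,0,0,0]' 40
python3 - <<'E'
from h import *
d,s=snap('wrist','w9.png')
print(s['eef_pos'],s['opening'],s['ft_force'])
E
```

```text
time: 10.05
eef_pos: [0.6376, 0.0621, 0.1401]
eef_rot: [180.0, -0.1, -0.1]
ft_force: [-0.5, 0.2, -0.4]
opening: 0.0425
time: 11.05
eef_pos: [0.6363, -0.0861, 0.1394]
eef_rot: [-180.0, 0.0, 0.1]
ft_force: [0.5, -0.7, -0.6]
opening: 0.043
[ 0.63634001 -0.08610484  0.1394321 ] 0.04296316086833287 [ 0.51701557 -0.66050839 -0.55892242]
```

View pics/w9.png

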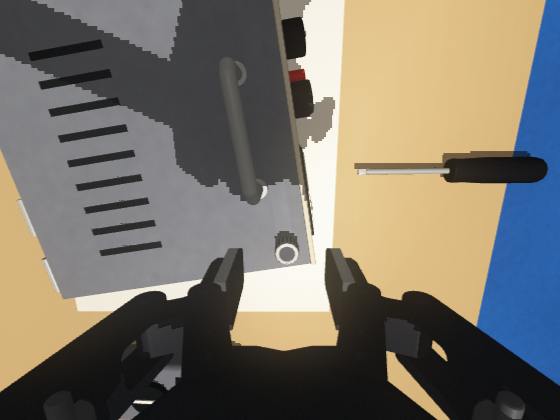

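```bash
python3 - <<'E'
from h import *
s=arm.sense();d=viewer.get_image('wrist');print(s['eef_pos'],at(d,s,(287,253),.103))
for p in((228,64),(253,194)):print(at(d,s,p,.128))
E
```

```text
[ 0.6363919  -0.08604809  0.13941273] [ 0.64014128 -0.10829876  0.103     ]
[0.60675382 0.01631544 0.128     ]
[ 0.61854923 -0.05718504  0.128     ]
```

```bash
python3 -m creep '[0.5,0.025,0.08,0.05,0,0,0, 0.5,0.025,0.147,0.12,0,0,0, 0.5,0.025,0.147,0.2,0,0,0, 0.5,0.025,0.147,0.28,0,0,0, 0.5,0.025,0.147,0.36,0,0,0, 0.5,0.025,0.147,0.42,0,0,0, 0.5,0.025,0.147,0.466,0,0,0, 0.5,0.025,0.147,0.466,0,0,0, 0.3,0.025,0.147,0.466,0,0,0, 0.2,0.025,0.147,0.466,0,0,0]' 40
python3 -m creep '[0,0,0,0,0,0,0, 0,0,0,0,0,0,0, 0,0,0,0,0,0,0, 0,0,0,0,0,0,0, 0,0,0,0,0,0,0, 0,0,0,-0.08,0,0,0, 0,0,0,-0.2,0,0,0, 0,0,0,-0.35,0,0,0, 0,0,0,-0.5,0,0,0, 0,0,0,-0.6,0,0,0]' 40
python3 - <<'E'
from h import *
d,s=snap('wrist','w10.png')
print(s['eef_pos'],s['opening'],s['ft_force'])
E
```

```text
time: 12.15
eef_pos: [0.6405, -0.1094, 0.0703]
eef_rot: [180.0, -0.0, 0.0]
ft_force: [-3.9, -0.2, 3.7]
opening: 0.0175
time: 13.15
eef_pos: [0.6414, -0.1097, 0.1622]
eef_rot: [179.9, -0.2, -0.0]
ft_force: [0.5, -0.5, -0.6]
opening: 0.0153
[ 0.64142356 -0.10968254  0.1622332 ] 0.015341975411553467 [ 0.49609633 -0.53285496 -0.57800474]
```

View pics/w10.png

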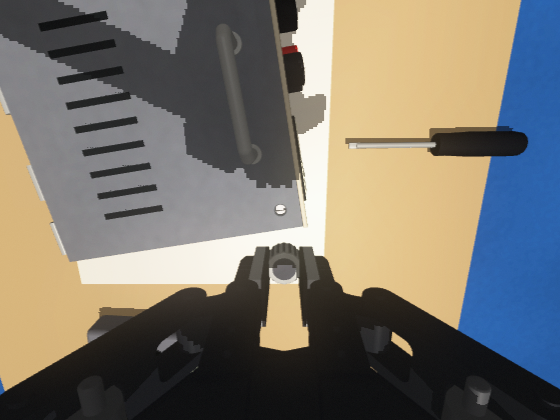

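```bash
python3 -m creep '[0,0,-0.1,0,0,0,0, 0,-0.05,-0.22,0,0,0,0, 0,-0.12,-0.36,0,0,0,0, 0,-0.2,-0.52,0,0,0,0, 0,-0.28,-0.68,0,0,0,0, 0,-0.36,-0.84,0,0,0,0, 0,-0.44,-1,0,0,0,0, 0,-0.52,-1,0,0,0,0, 0,-0.6,-1,0,0,0,0, 0,-0.68,-1,0,0,0,0]' 40
python3 -m creep '[0,0,-0.14,0,0,0,0, 0,0,-0.28,0,0,0,0, 0,0,-0.42,0,0,0,0, 0,0,-0.56,0,0,0,0, 0,0,-0.7,0,0,0,0, 0,0,-0.84,0,0,0,0, 0,0,-0.94,0,0,0,0, 0,0,-1,0,0,0,0, 0,0,-1,0,0,0,0, 0,0,-1,0,0,0,0]' 40
python3 - <<'E'
from h import *
d,s=snap('wrist','w11.png')
print(s['eef_pos'],s['opening'],s['ft_force'])
E
```

```text
time: 14.2
eef_pos: [0.5357, 0.0428, 0.1577]
eef_rot: [-180.0, 0.2, 0.1]
ft_force: [0.4, 0.3, 0.3]
opening: 0.0155
time: 15.2
eef_pos: [0.5379, 0.1905, 0.1592]
eef_rot: [180.0, 0.0, 0.0]
ft_force: [-0.2, -0.4, 0.4]
opening: 0.0152
[0.53791414 0.19048546 0.15917721] 0.015214494884469514 [-0.16350928 -0.37513673  0.42379988]
```

View pics/w11.png

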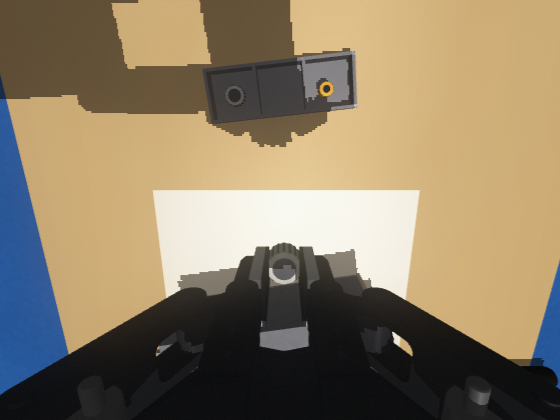

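```bash
python3 -m creep '[0,0,-0.17,0,0,0,0, 0,0,-0.34,0,0,0,0, 0,0,-0.51,0.1,0,0,0, 0,0,-0.68,0.25,0,0,0, 0,0,-0.68,0.4,0,0,0, 0,0,-0.68,0.55,0,0,0, 0,0,-0.68,0.7,0,0,0, 0,0,-0.68,0.85,0,0,0, 0,0,-0.68,0.98,0,0,0, 0,0,-0.68,0.98,0,0,0]' 40
python3 - <<'E'
from h import *
d,s=snap('side','s12.png',(170,100,310,205),5)
print(s['eef_pos'],s['opening'],s['ft_force'])
E
```

```text
time: 16.25
eef_pos: [0.536, 0.2908, 0.0094]
eef_rot: [179.9, 0.3, -0.1]
ft_force: [-0.1, -0.5, 0.1]
opening: 0.0153
[0.53600903 0.29080662 0.00939019] 0.01533661118025698 [-0.11152436 -0.54880946  0.06828337]
```

View pics/s12.png

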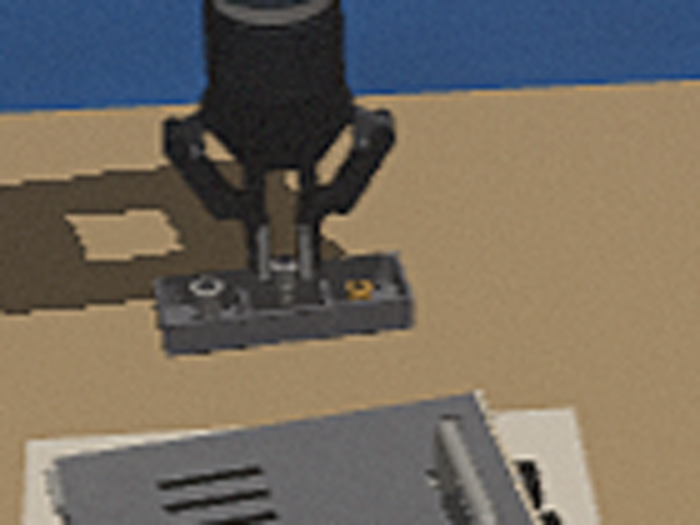

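```bash
python3 -m creep '[0,0,0,0.025,0,0,0, 0,0,0,0.025,0,0,0, 0.35,0,0,0.025,0,0,0, 0.35,0,0,0.025,0,0,0, 0.35,0,0,0.025,0,0,0, 0.35,0,0,0,0,0,0, 0.35,0,0,-0.1,0,0,0, 0.35,0,0,-0.3,0,0,0, 0.35,0,0,-0.6,0,0,0, 0.35,0,0,-0.9,0,0,0]' 40
python3 -m creep '[0.35,0.05,0.15,0,0,0,0, 0.35,0.1,0.3,-0.08,0,0,0, 0.35,0.15,0.45,-0.08,0,0,0, 0.35,0.2,0.6,-0.08,0,0,0, 0.35,0.25,0.75,-0.08,0,0,0, 0.35,0.3,0.9,-0.08,0,0,0, 0.35,0.35,1,-0.08,0,0,0, 0.35,0.4,1,-0.08,0,0,0, 0.35,0.4,1,-0.08,0,0,0, 0.35,0.4,1,-0.08,0,0,0]' 40
python3 - <<'E'
from h import *
d,s=snap('wrist','w13.png')
print(s['eef_pos'],s['opening'],s['ft_force'])
d,s=snap('side','s13.png',(170,100,310,205),5)
E
```

```text
time: 17.3
eef_pos: [0.5378, 0.2925, 0.1498]
eef_rot: [180.0, 0.0, -0.0]
ft_force: [0.7, 0.4, 0.8]
opening: 0.0305
time: 18.3
eef_pos: [0.5981, 0.1437, 0.1596]
eef_rot: [-180.0, 0.0, 0.0]
ft_force: [0.7, 0.3, 0.7]
opening: 0.0297
[0.5981373  0.14365198 0.15957379] 0.029688899145391596 [0.72475534 0.34347298 0.70898459]
```

View pics/w13.png

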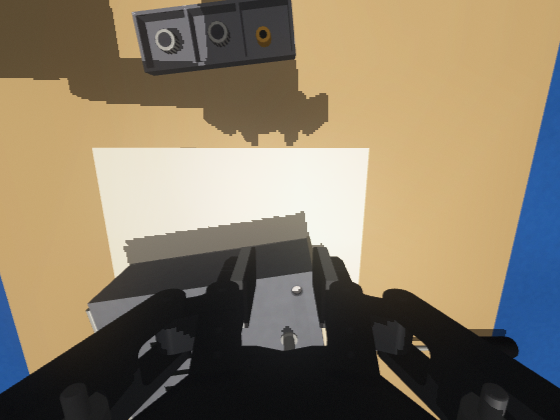

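View pics/s13.png

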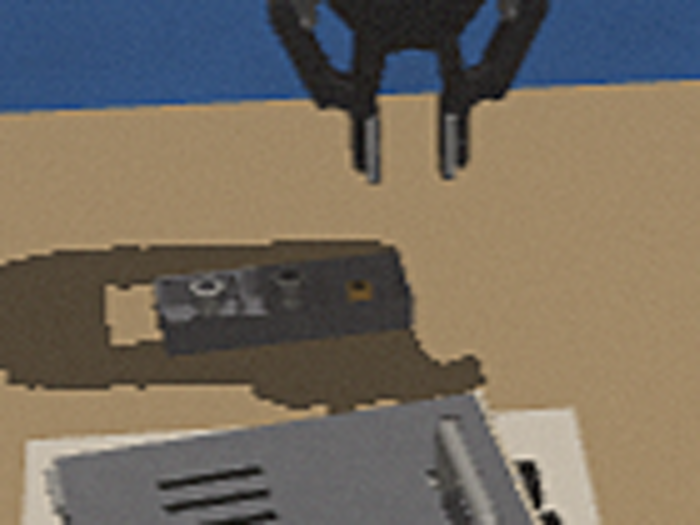

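```bash
python3 -m creep '[0.5,0.02,0.14,0,0,0,-0.01, 0.5,0.04,0.28,0,0,0,-0.02, 0.5,0.06,0.42,0,0,0,-0.03, 0.5,0.08,0.56,0,0,0,-0.04, 0.5,0.09,0.7,0,0,0,-0.051, 0.5,0.09,0.84,0,0,0,-0.051, 0.5,0.09,0.94,0,0,0,-0.051, 0.5,0.09,1,0,0,0,-0.051, 0.5,0.09,1,0,0,0,-0.051, 0.5,0.09,1,0,0,0,-0.051]' 40
python3 - <<'E'
from h import *
d,s=snap('wrist','w14.png')
print(s['eef_pos'],s['eef_rot'],s['opening'],s['ft_force'])
R=Rt(s)
print(R.T@(np.array([.6115,-.0215,.084])-s['eef_pos'])/.15)
E
```

```text
time: 19.4
eef_pos: [0.6117, -0.0067, 0.1595]
eef_rot: [-180.0, 0.0, 9.2]
ft_force: [0.4, -0.1, -0.3]
opening: 0.0428
[ 0.61166444 -0.00670016  0.1595047 ] [-1.79973923e+02  4.38226051e-03  9.18550048e+00] 0.042780506627690694 [ 0.43004091 -0.0993118  -0.30805542]
[-0.01679384  0.09745449  0.50332168]
```

View pics/w14.png

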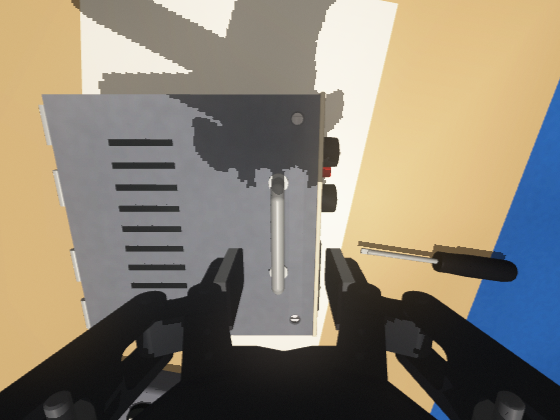

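```bash
python3 - <<'E'
from h import *
s=arm.sense();d=viewer.get_image('wrist')
for p in((278,180),(278,292)):print(at(d,s,p,.126))
m=at(d,s,(278,236),.126);print(m,Rt(s).T@(m-s['eef_pos'])/.15)
E
```

```text
[0.60368576 0.02611062 0.126     ]
[ 0.617211   -0.06003552  0.126     ]
[ 0.61006938 -0.01454851  0.126     ] [-0.01929996  0.05153652  0.22339152]
```

```bash
python3 -m creep '[0.5,-0.019,0.045,0.05,0,0,0, 0.5,-0.019,0.09,0.12,0,0,0, 0.5,-0.019,0.09,0.2,0,0,0, 0.5,-0.019,0.09,0.28,0,0,0, 0.5,-0.019,0.09,0.36,0,0,0, 0.5,-0.019,0.09,0.43,0,0,0, 0.5,-0.019,0.09,0.5,0,0,0, 0.5,-0.019,0.09,0.5,0,0,0, 0.3,-0.019,0.09,0.5,0,0,0, 0.2,-0.019,0.09,0.5,0,0,0]' 60
python3 - <<'E'
from h import *
d,s=snap('wrist','w15.png')
print(s['eef_pos'],s['eef_rot'],s['opening'],s['ft_force'])
d,s=snap('side','s15.png',(200,130,340,235),5)
E
```

```text
time: 20.5
eef_pos: [0.6117, -0.0212, 0.0852]
eef_rot: [180.0, -0.1, 9.2]
ft_force: [-0.2, -0.0, 0.3]
opening: 0.0172
[ 0.61166969 -0.02119974  0.08522164] [ 1.79973343e+02 -6.51182265e-02  9.18492797e+00] 0.017198620986940603 [-0.15741799 -0.04553325  0.29916463]
```

View pics/w15.png

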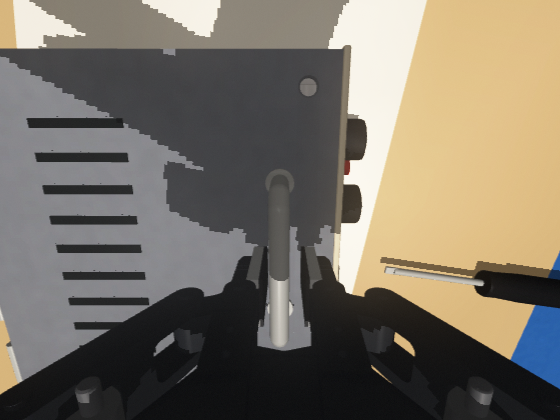

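View pics/s15.png

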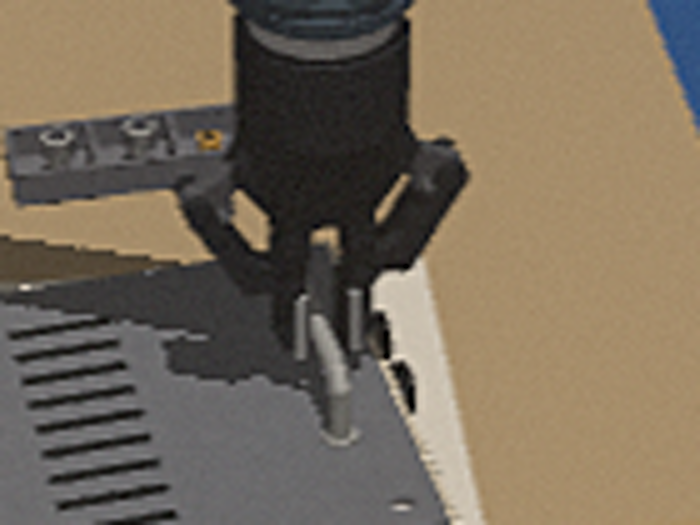

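```bash
python3 -m creep '[0,0,0,0,0,0,0, 0,0,0,0,0,0,0, 0,0,0,0,0,0,0, 0,0,0,0,0,0,0, 0,0,0,0,0,0,0, 0,0,0,0,0,0,0, 0,0,0,0,0,0,0, 0,0,0,0,0,0,0, 0,0,0,0,0,0,0, 0,0,0,0,0,0,0]' 60
python3 - <<'E'
import numpy as np
p=np.hypot(.178,.037);a=np.arctan2(.037,.178)
f=lambda t:np.array([p*np.cos(a+np.radians(t)),-p*np.sin(a+np.radians(t))])/.15
for t0 in(0,20,40):
    for t in np.arange(2.5,20.1,2.5): print(t0+t,np.round(f(t0+t)-f(t0),3))
from h import *
s=arm.sense();print(s['eef_pos'],s['opening'],s['ft_force'],s['wrist_torque'])
E
```

```text
time: 21.6
eef_pos: [0.6092, -0.0216, 0.0853]
eef_rot: [180.0, 0.2, 9.2]
ft_force: [-9.3, -1.0, 8.6]
opening: 0.0078
2.5 [-0.012 -0.052]
5.0 [-0.026 -0.102]
7.5 [-0.042 -0.153]
10.0 [-0.061 -0.202]
12.5 [-0.082 -0.251]
15.0 [-0.104 -0.299]
17.5 [-0.129 -0.345]
20.0 [-0.156 -0.391]
22.5 [-0.029 -0.044]
25.0 [-0.059 -0.087]
27.5 [-0.092 -0.129]
30.0 [-0.126 -0.169]
32.5 [-0.162 -0.208]
35.0 [-0.2   -0.245]
37.5 [-0.239 -0.28 ]
40.0 [-0.28  -0.314]
42.5 [-0.042 -0.032]
45.0 [-0.086 -0.062]
47.5 [-0.131 -0.09 ]
50.0 [-0.177 -0.116]
52.5 [-0.224 -0.14 ]
55.0 [-0.272 -0.162]
57.5 [-0.321 -0.182]
60.0 [-0.371 -0.199]
[ 0.60916871 -0.02155558  0.08529649] 0.007836504506150819 [-9.31701176 -0.99829075  8.59999495] [-0.31020757  1.75824094  0.01221159]
```

```bash
python3 -m creep '[0,-0.027,0,-0.052,0,0,0, 0,-0.041,0,-0.102,0,0,0, 0,-0.057,0,-0.153,0,0,0, 0,-0.076,0,-0.202,0,0,0, 0,-0.097,0,-0.251,0,0,0, 0,-0.119,0,-0.299,0,0,0, 0,-0.144,0,-0.345,0,0,0, 0,-0.171,0,-0.391,0,0,0, 0,-0.171,0,-0.391,0,0,0, 0,-0.171,0,-0.391,0,0,0]' 60
python3 - <<'E'
from h import *
d,s=snap('side','s16.png',(150,90,390,270),3)
print(s['eef_pos'],s['eef_rot'],s['opening'],s['ft_force'],s['wrist_torque'])
E
```

```text
time: 22.6
eef_pos: [0.5869, -0.0252, 0.1443]
eef_rot: [180.0, -0.2, 9.2]
ft_force: [6.1, 1.3, -0.2]
opening: 0.0076
[ 0.58686577 -0.02516027  0.14429639] [ 1.79964998e+02 -1.72249909e-01  9.17623562e+00] 0.007603668546591676 [ 6.12712344  1.26779632 -0.21800587] [ 0.16520472 -1.05738663 -0.02647289]
```

View pics/s16.png

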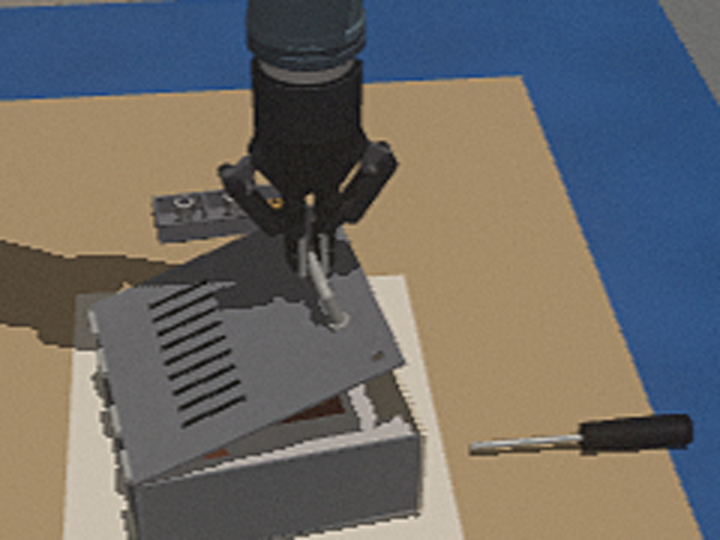

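```bash
python3 -m creep '[0,-0.021,0,-0.044,0,0,0, 0,-0.051,0,-0.087,0,0,0, 0,-0.084,0,-0.129,0,0,0, 0,-0.118,0,-0.169,0,0,0, 0,-0.154,0,-0.208,0,0,0, 0,-0.192,0,-0.245,0,0,0, 0,-0.231,0,-0.28,0,0,0, 0,-0.272,0,-0.314,0,0,0, 0,-0.272,0,-0.314,0,0,0, 0,-0.272,0,-0.314,0,0,0]' 60
python3 - <<'E'
from h import *
d,s=snap('side','s17.png',(150,90,390,270),3)
print(s['eef_pos'],s['eef_rot'],s['opening'],s['ft_force'],s['wrist_torque'])
E
```

```text
time: 23.65
eef_pos: [0.5473, -0.0316, 0.1918]
eef_rot: [180.0, -0.3, 9.2]
ft_force: [6.6, 2.2, 2.6]
opening: 0.0077
[ 0.5472959  -0.03157393  0.1917617 ] [179.95516174  -0.26995153   9.17592103] 0.007747069087256128 [6.6228875  2.22134088 2.57591939] [ 0.40820853 -1.46309483 -0.05404791]
```

View pics/s17.png

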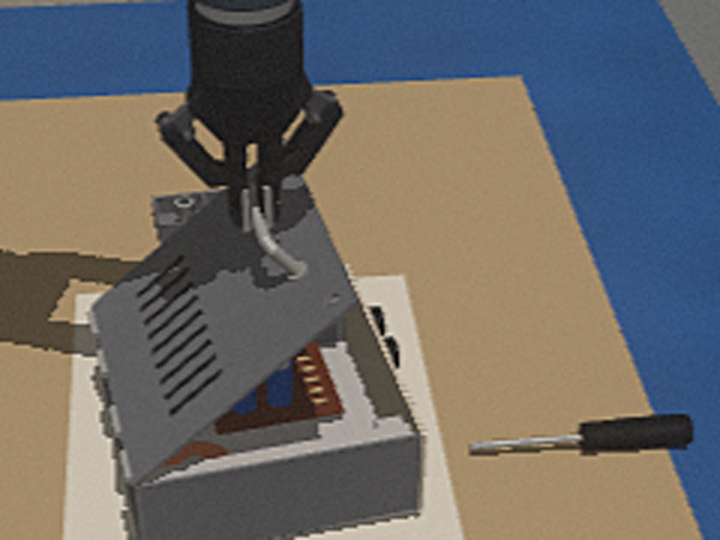

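```bash
python3 -m creep '[0,-0.042,0,-0.032,0,0,0, 0,-0.086,0,-0.062,0,0,0, 0,-0.131,0,-0.09,0,0,0, 0,-0.177,0,-0.116,0,0,0, 0,-0.224,0,-0.14,0,0,0, 0,-0.272,0,-0.162,0,0,0, 0,-0.321,0,-0.182,0,0,0, 0,-0.371,0,-0.199,0,0,0, 0,-0.371,0,-0.199,0,0,0, 0,-0.371,0,-0.199,0,0,0]' 60
python3 - <<'E'
from h import *
d,s=snap('side','s18.png',(160,70,340,250),3.3)
d,s=snap('scene','c18.png',(200,80,360,260),3.3)
d,s=snap('wrist','w18.png')
print(s['eef_pos'],s['eef_rot'],s['opening'],s['ft_force'],s['wrist_torque'])
D=s['eef_pos']-[.6092,-.0216,.0853];u=np.radians(9.15);dx=D[0]*np.cos(u)+D[1]*np.sin(u)
x,z=.178+dx,.037+D[2];print(np.degrees(np.arctan2(z,x))-11.74,np.hypot(x,z))
E
```

```text
time: 24.7
eef_pos: [0.4931, -0.0404, 0.2232]
eef_rot: [179.9, -0.4, 9.2]
ft_force: [6.9, 3.9, 10.8]
opening: 0.0078
[ 0.49321751 -0.04042833  0.2232251 ] [179.91693372  -0.40021665   9.1866634 ] 0.007217036478360647 [ 6.46828186  4.19211301 11.66602149] [ 0.57995529 -1.02699852 -0.07431593]
59.18164219644296 0.1850917403377549
```

View pics/s18.png

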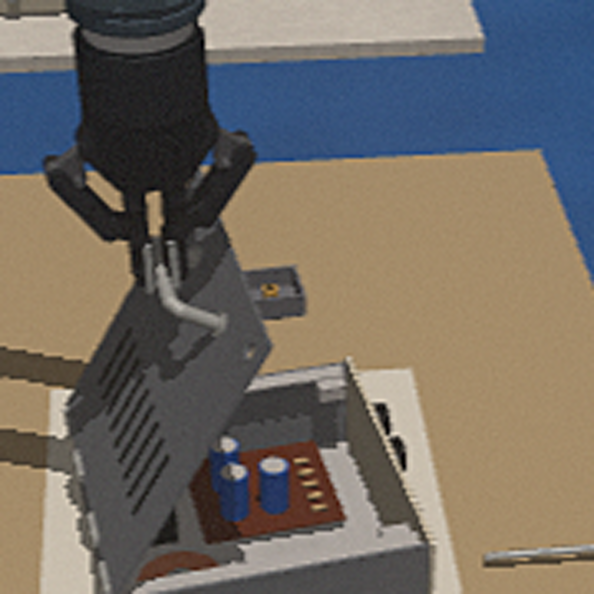

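View pics/c18.png

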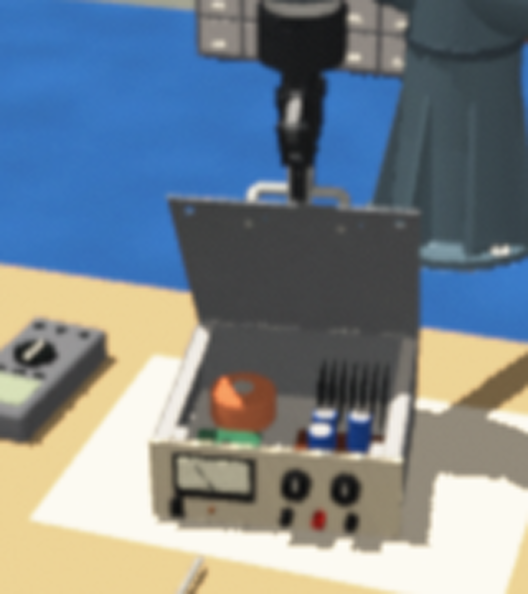

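View pics/w18.png

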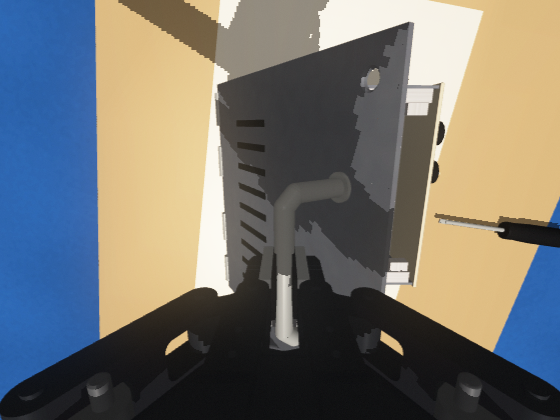

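```bash
python3 - <<'E'
from h import *
s=arm.sense();O=np.array([.5387,-.0339]);u=np.radians(9.15);c,n=np.cos(u),np.sin(u)
def W(t,x,y,z):
    t=np.radians(t);X=-.105+x*np.cos(t)-z*np.sin(t);Z=.086+x*np.sin(t)+z*np.cos(t)
    return np.array([O[0]+c*X-n*y,O[1]+n*X+c*y,Z])
D={k:viewer.get_image(k) for k in('side','scene','wrist')}
def pr(k,X):
    d=D[k]
    if k=='wrist':
        T=d['T_tool_cam'];q=T[:3,:3].T@(Rt(s).T@(X-s['eef_pos'])-T[:3,3])
    else: q=d['R']@X+d['t']
    p=d['intrinsics']@q;p=p[:2]/p[2]
    if k=='side':p=(p-[160,70])*3.3
    if k=='scene':p=(p-[200,80])*3.3
    return p.round(0)
for t in(56,58,60,62,64):
    print(t,'side -y,+y',pr('side',W(t,.21,-.1075,.003)),pr('side',W(t,.21,.1075,.003)),'hole-y',pr('side',W(t,.193,-.09,.003)),'scene',pr('scene',W(t,.21,-.1075,0.0)),pr('scene',W(t,.21,.1075,0.0)),'wrist',pr('wrist',W(t,.21,.1075,0)),pr('wrist',W(t,.193,.09,.003)))
print('closed check hinge corners side',pr('side',W(0,0,-.1075,.003)),pr('side',W(0,0,.1075,.003)),'case front -y top',pr('side',W(0,.21,-.1075,0)))
print('scene case front top',pr('scene',W(0,.21,-.1075,0)),pr('scene',W(0,.21,.1075,0)))
E
```

```text
56 side -y,+y [286. 351.] [212. 174.] hole-y [264. 356.] scene [161. 208.] [416. 224.] wrist [431.  28.] [385.  80.]
58 side -y,+y [275. 348.] [203. 170.] hole-y [254. 353.] scene [162. 201.] [417. 216.] wrist [420.  24.] [375.  79.]
60 side -y,+y [264. 344.] [193. 166.] hole-y [245. 350.] scene [164. 194.] [418. 209.] wrist [407.  21.] [363.  78.]
62 side -y,+y [253. 341.] [184. 163.] hole-y [235. 347.] scene [165. 187.] [418. 201.] wrist [393.  17.] [351.  77.]
64 side -y,+y [242. 338.] [174. 160.] hole-y [224. 344.] scene [167. 180.] [419. 195.] wrist [378.  14.] [338.  76.]
closed check hinge corners side [115. 599.] [ 69. 401.] case front -y top [430. 545.]
scene case front top [147. 440.] [399. 461.]
```

```bash
python3 -m creep '[0,-0.005,0,-0.005,0,0,0, 0,-0.01,0,-0.01,0,0,0, 0,-0.015,0,-0.015,0,0,0, 0,-0.02,0,-0.02,0,0,0, 0,-0.02,0,-0.02,0,0,0, 0,-0.02,0,-0.02,0,0,0, 0,-0.02,0,-0.02,0,0,0, 0,-0.02,0,-0.02,0,0,0, 0,-0.02,0,-0.02,0,0,0, 0,-0.02,0,-0.02,0,0,0]' 60
python3 - <<'E'
from h import *
d,s=snap('side','s19.png',(160,70,340,250),3.3)
d,s=snap('scene','c19.png',(200,80,360,260),3.3)
d,s=snap('wrist','w19.png')
print(s['eef_pos'],s['eef_rot'],s['opening'],s['ft_force'],s['wrist_torque'])
D=s['eef_pos']-[.6092,-.0216,.0853];u=np.radians(9.15);dx=D[0]*np.cos(u)+D[1]*np.sin(u)
x,z=.178+dx,.037+D[2];print(np.degrees(np.arctan2(z,x))-11.74,np.hypot(x,z))
E
```

```text
time: 26.0
eef_pos: [0.489, -0.0411, 0.2247]
eef_rot: [180.0, -0.2, 9.2]
ft_force: [5.2, 2.0, 7.8]
opening: 0.0076
[ 0.48897373 -0.04106512  0.22465158] [179.95159667  -0.19570117   9.1804919 ] 0.007235365472954434 [4.6654445  2.00333606 7.5468517 ] [ 0.3230026  -1.00247498 -0.03094766]
60.58145164233998 0.18509253042881527
```

View pics/s19.png

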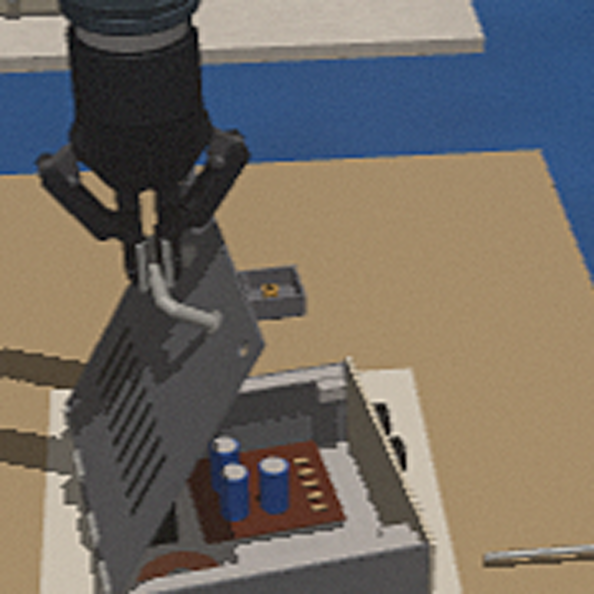

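View pics/c19.png

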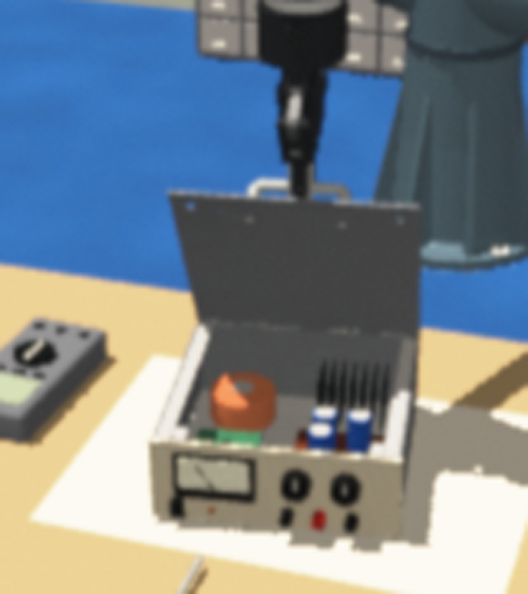

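View pics/w19.png

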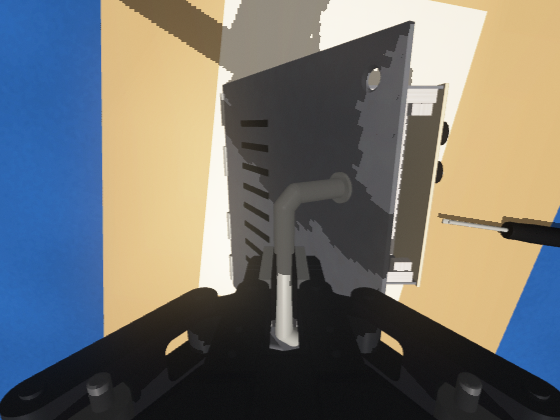

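```bash
python3 - <<'E'
from h import *
d,s=snap('scene','c20.png',(360,200,440,260),8)
E
```

```text
(no output)
```

View pics/c20.png

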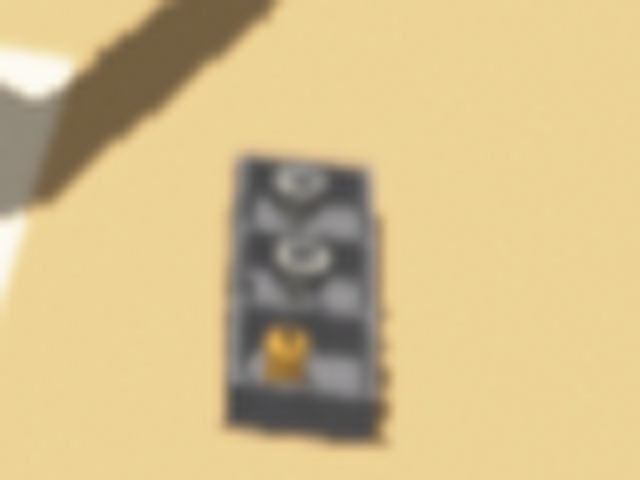

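The scene view shows each screw in its own pocket and the spacer in pocket_2. The cover is steady at about 60°, so I'm handing in.

```bash
python3 - <<'E'
from bench import arm
arm.job_done(); s=arm.sense(); print(s['time'],s['eef_pos'],s['opening'],s['ft_force'])
E
```

```text
the job is handed in; nothing more can be done
the job is handed in; nothing more can be done
```

Both thumbscrews are in the tray, `thumbscrew_a` in `pocket_0` and `thumbscrew_b` in `pocket_1`. The cover is raised to about 60° and still held by its handle at 60 N grip. I handed in at about 26 s.

**Last checks:**
- **Cover angle:** the side view gave about 60.0°, the scene view about 60.5°, and the tool's displacement 60.6°.
- **Tray:** the last picture showed both screws standing upright, each alone in its pocket, with the spacer still in `pocket_2`.
- **Other things on the bench:** the arm went near none of them. I did not measure their positions again at the end.
- **Forces:** the highest reading I saw was about 13 N (at the wrist, while lifting the cover), well under the limits. I only read forces between moves.

**What failed or disagreed:**
- **First grasp:** it closed on nothing, because the real fingertips sit about 20–29 mm behind the stated tool point. I reopened, went 23 mm lower and gripped the screw.
- **Handle radius:** the handle's measured path was 185 mm from the hinge, against 182 mm from the given dimensions. That is probably a small slip in the pads or flex in the arm.
- **After hand-in:** the robot could no longer be read, so I have no state reading from after that point.

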